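Set the spindle speed by clicks and switch on

ROBOT

A 6-joint arm with a two-finger parallel gripper is mounted at the origin on the work surface; the furniture and walls round the work are solid. World frame = base frame: x ahead of the robot, y to its left, z up, the work surface at z = 0. Lengths are in mm, angles in rad, forces in N, time in s.
With the tool pointing down it reaches from about 400 to 825 mm from the base axis. Payload 7 kg.
Tool frame: the origin (TCP) lies at the very end of the fingers, on their centre line; the grasp point (between the pads) lies 19 mm behind it; z points along the fingers, y is the direction in which the jaws open and shut (so a half turn about z gives the same grasp; the last joint's range is limited). The gripper opens to 88 mm and grips with 3 to 60 N. Pads are 19 mm wide; open, the fingers measure 130 mm over their backs; the gripper's body (78 mm by 193 mm) begins 47 mm behind the grasp point.
Start: joints at [1.544, 0.359, 0.012, 0, -1.224, -0.288], TCP at [209.006, 641.803, 226.561] pointing down, gripper open.
Joint ranges: [-3.07, 3.07], [-1.43, 2.12], [-1.02, 1.25], [-3.03, 1.67], [-3.05, -0], [-3.03, 3.03]. Speed limits (rad/s): [2.39, 2.39, 3.01, 3.14, 3.14, 3.14].

INTERFACE

Orientations are given as a unit quaternion [x, y, z, w].
In Python, from plant import bot gives the robot as it stands. Calls block until the motion is done:
- bot.move_ptp(position, orientation): joint-space move of the TCP to a pose.
- bot.line_to(position, velocity=150, ori=None): straight line of the TCP; ori=None keeps the orientation; velocity is the mean speed in mm/s.
- bot.move_joints(angles): joint-space move.
- bot.move_gripper(opening, force=None): finger opening in mm; force is the grip in N (None keeps the last); returns when the fingers have stopped.
- bot.pause(seconds).
- bot.solve_ik(position, orientation): joint angles nearest the present ones, or None.
- bot.read_state(): the state.
- bot.camera(name): name is "scene" or "top"; returns the picture (400x640x3 uint8, red, green, blue); there is no depth.
- bot.get_calibration(name): a dict with "fx", "fy", "cx", "cy" (pixels), "view" (4x4, takes a point from world to camera coordinates). Camera axes: x right, y up, looking along -z (the intrinsics and any distortion apply to the point x, -y, -z); pixel columns grow to the right and rows downward; lengths in mm; the calibration is good to about 2 mm. A picture is of the moment at which its call begins. get_calibration takes no time and is no camera call.
A pose or a line that the arm cannot do raises bot.Unreachable and nothing moves.
- bot.close_job(): hands the job in, once; it reports no verdict.
The state is a dict: "t": time; "joint_pos": joint angles; "qvel": joint speeds; "tau": joint torques, N m; "tcp_pos": TCP position; "eef_rot": TCP orientation; "contact_force": force on the tool from outside, world axes, zero at the start; "moment": the same for the moment, N m; "width": finger opening in mm.
Only numpy, scipy, OpenCV 4.12 (cv2) and the standard library are available. Lean on these libraries where they do the work, as an engineer would, in place of code of your own. Each camera call takes 0.05 s, during which the arm holds its last target.

TASK

Turn the black dial on the grey speed-control box exactly four clicks clockwise (seen from above) from where it stands now, and only then push the toggle lever beside it fully over to the back of the box to switch the spindle on. Leave the steel bush and the aluminium electrode holder that stand on either side of the box where they are.

Things in the scene. Friction and masses are not known exactly. Their poses are not given: they have to be found in the camera images.
- control_box: grey sheet-metal control box fixed to the bench, 96 (x) x 180 (y) x 55 (z) mm. Origin: centre of its underside, at bench level; its x axis points to its back (away from the robot, give or take the box's yaw), y to its left, z up. The dial is on top of its left half (axis at x 0, y +42 mm), the toggle lever on top of its right half (pivot at x +20 mm, y -58 mm, 63 mm above the bench).
- dial (a joint): angle of the dial in rad, growing clockwise seen from above. The dial clicks into a spring detent every 30 degrees (0.5236 rad): positions 0, 0.524, 1.047 ... 4.712, with a stop just outside either end. It starts at rest in one of the first four positions (0 to 1.571). Let go between two clicks it snaps to the nearer one (within 2 degrees of half-way it may stay balanced); turning it past a click takes up to about 0.2 N m.
- dial_grip (a point): on the dial's vertical axis, half-way up the grip bar, 87 mm above the bench. The dial is a black disc, 68 mm across, its top 69 mm above the bench, with an upright bar grip across it, 64 long x 16 wide x 36 mm high (from 69 to 105 mm above the bench). The point's x axis runs along the bar, to the end with the white line; y is across the bar, z up.
- dial_mark (a point): top of the bar grip near its pointer end (the end with the white line on top and down its end face), 30 mm from the dial's axis, 105 mm above the bench; turns with the dial. Ten dark tick marks on the plate round the dial show the click positions.
- lever (a joint): angle of the toggle lever in rad: 0 leaning to the front (towards the robot), 0.5 upright, 1.0 fully over to the back (on), where a stop is. Friction holds it wherever it is left; about 1 N at its tip moves it. At the start it is between 0 and 0.2.
- lever_tip (a point): centre of the black ball, 22 mm across, at the end of the toggle lever, 58 mm from its pivot on a 9 mm steel stem; 114 mm above the bench at either end of the swing; turns with the lever. The two ends of its swing are 28 mm before and 28 mm behind the pivot along the box's x axis.
- guide_bush: loose plain ground steel guide bush standing to the left of the box, 36 mm across, 84 mm high; origin at the centre of its underside. To be left alone.
- electrode_holder: loose aluminium electrode holder (square foot 46 x 46 mm with a round stepped top, 54 mm high) to the right of the box; origin at the centre of its underside. To be left alone.

How it is judged (in metres and radians):
On the way, in this order (a step that is already met when the one before it is completed fails the run):
1. the dial stands four clicks clockwise from where it started (distance of dial_mark from where it was at the start of the episode between 0.0485 and 0.0548 m and value of joint dial between 1.885 and 3.875 rad), for 0.2 s.
2. the lever is then pushed fully over to the back (value of joint lever above 0.85 rad), for 0.2 s.
At the end, for the whole second after the job is handed in: the dial rests four clicks (120 degrees, within 12 degrees) clockwise from where it started, and the lever is over to the back (beyond 0.85 of 1.0 rad) (all of step 1 and value of joint lever above 0.85 rad); the robot touches nothing.
It fails at once if the plain ground steel guide bush is shifted by more than 2 cm (distance of guide_bush from where it was at the start of the episode above 0.02 m).
It fails at once if the aluminium electrode holder is shifted by more than 2 cm (distance of electrode_holder from where it was at the start of the episode above 0.02 m).
It also fails if it takes over 58 s, if anything falls off the work surface, if the arm or the gripper's body presses on something with over 40 N, if the wrist force passes 120 N, or if a joint passes its speed limit or range.

## Working session

There is one attempt and no reset: what is moved stays moved. The work goes in short steps, each a Python script; the robot and the scene stay as the last script left them, time stands still between calls to the robot, and variables do not carry over. Pictures are saved under pics/ and viewed, and the job is handed in when it is done.

```bash
ls; mkdir -p pics; python3 - <<'E'
from plant import bot
import cv2
for n in("scene","top"):
    im=bot.camera(n); cv2.imwrite(f"pics/{n}0.png",im[:,:,::-1]); c=bot.get_calibration(n); print(n,c)
print(bot.read_state())
E
```

```text
pics
scene {'fx': 438.3204000389652, 'fy': 438.3204000389652, 'cx': 313.40647815833665, 'cy': 197.99104715990714, 'view': array([[ 5.25336536e-01, -8.50894142e-01, -8.26596776e-04,
        -2.37425512e+02],
       [ 6.39375764e-01,  3.94105099e-01,  6.60211938e-01,
        -3.42482019e+02],
       [-5.61444705e-01, -3.47361958e-01,  7.51078900e-01,
        -6.66232983e+02],
       [ 0.00000000e+00,  0.00000000e+00,  0.00000000e+00,
         1.00000000e+00]])}
top {'fx': 378.9576398880278, 'fy': 378.9576398880278, 'cx': 324.55329099041427, 'cy': 194.5813593373465, 'view': array([[ 1.44134646e-02, -9.99852232e-01,  9.36838112e-03,
         6.96613566e+00],
       [ 9.85522246e-01,  1.57885941e-02,  1.68809426e-01,
        -4.49665767e+02],
       [-1.68932395e-01,  6.79961932e-03,  9.85604186e-01,
        -8.68209077e+02],
       [ 0.00000000e+00,  0.00000000e+00,  0.00000000e+00,
         1.00000000e+00]])}
{'t': 0.1, 'joint_pos': array([ 1.54410062e+00,  3.59319171e-01,  1.11911682e-02, -3.03437634e-04,
       -1.22410319e+00, -2.88091875e-01]), 'qvel': array([ 7.33584002e-04, -3.49544159e-03,  1.73644053e-03,  6.67093336e-04,
        7.73496238e-05,  6.42781593e-04]), 'tau': array([-1.30810589e-03, -5.84164524e+01,  2.93751562e+01,  7.01568604e+00,
        1.01635815e-02, -5.67807808e-05]), 'tcp_pos': array([208.88780501, 641.42532664, 225.73247858]), 'eef_rot': array([ 9.87630784e-01, -1.56795724e-01, -4.79380132e-05,  7.29903262e-04]), 'contact_force': array([-1.20858767,  0.03761212, -0.0049402 ]), 'moment': array([ 0.00135094, -0.00485301, -0.01716012]), 'width': 87.65203012570124}
```

View pics/scene0.png

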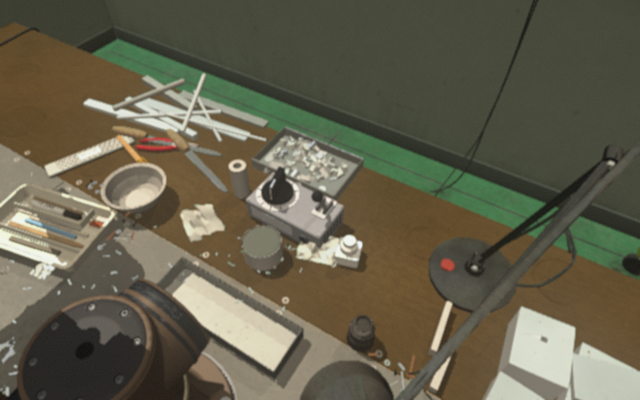

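View pics/top0.png

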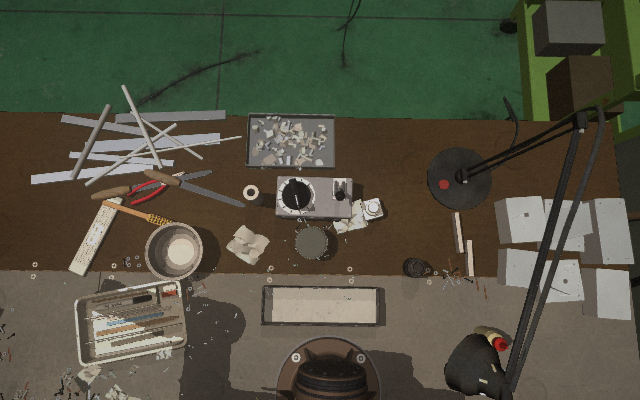

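```bash
cat > h.py <<'E'
import numpy as np, cv2
from plant import bot
def proj(n,p):
    c=bot.get_calibration(n); q=c['view']@np.r_[np.asarray(p,float),1]
    return np.array([c['fx']*q[0]/-q[2]+c['cx'], c['fy']*-q[1]/-q[2]+c['cy']])
def back(n,u,v,z):
    c=bot.get_calibration(n);V=c['view'];R=V[:3,:3];t=V[:3,3]
    d=R.T@np.array([(u-c['cx'])/c['fx'],-(v-c['cy'])/c['fy'],-1]);o=-R.T@t
    return o+d*(z-o[2])/d[2]
def crop(n,im,x,y,w,h,s):
    cv2.imwrite(n,cv2.resize(im[y:y+h,x:x+w,::-1],None,fx=s,fy=s,interpolation=cv2.INTER_CUBIC))
E
python3 - <<'E'
from h import *
for n in("scene","top"):
    print(n,proj(n,[208,641,226]),proj(n,[0,0,0]))
t=cv2.imread("pics/top0.png")[:,:,::-1]; s=cv2.imread("pics/scene0.png")[:,:,::-1]
crop("pics/t1.png",t,235,165,160,80,5); crop("pics/s1.png",s,220,150,150,125,5)
E
```

```text
scene [-39.88341599  97.13865098] [157.20219523 423.31290822]
top [-27.83187291 304.6447061 ] [327.59388386 390.85237539]
```

```bash
sleep 1
```

```text
(no output)
```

View pics/t1.png

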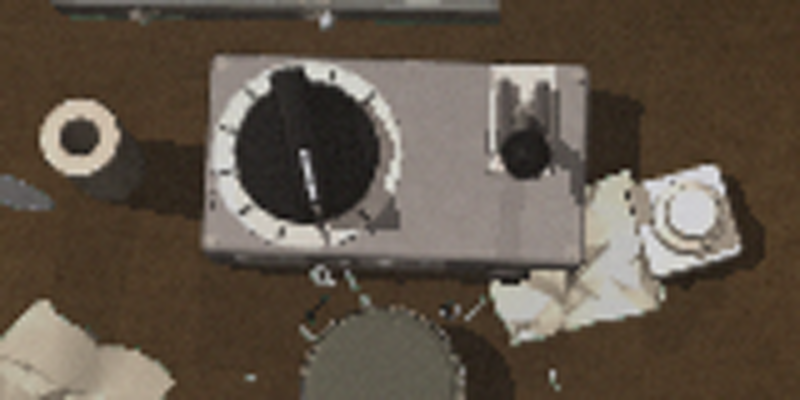

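View pics/s1.png

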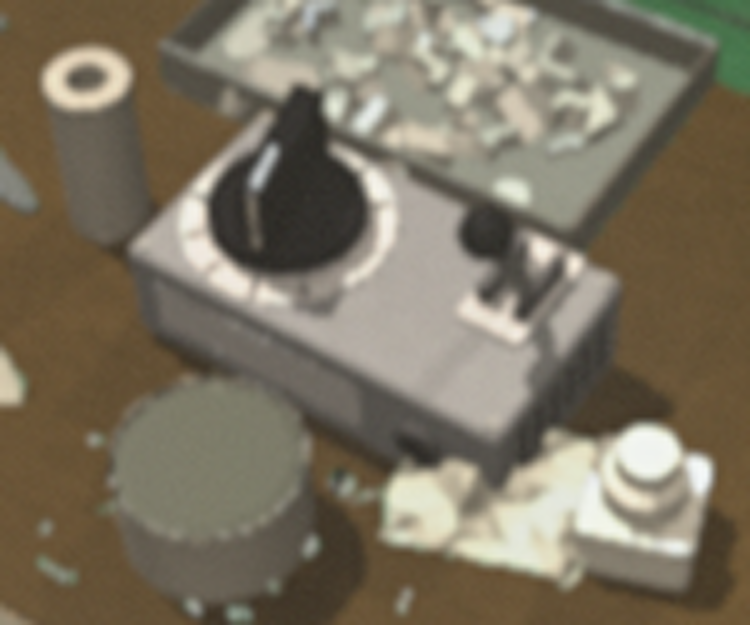

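```bash
python3 - <<'E'
from h import *
T=lambda u,v,z: back("top",235+(u+.5)/5-.5,165+(v+.5)/5-.5,z)
S=lambda u,v,z: back("scene",220+(u+.5)/5-.5,150+(v+.5)/5-.5,z)
t=[T(*p,55)for p in[(212,56),(588,68),(584,262),(202,250)]]
s=[S(*p,55)for p in[(620,285),(500,445),(132,250),(268,110)]] # BR,FR,FL,BL
for n,c in zip(("BL","BR","FR","FL"),t): print(n,c)
for n,c in zip(("BR","FR","FL","BL"),s): print("s",n,c)
print("mark line top",T(303,150,105),T(314,200,105),S(278,148,105),S(257,190,105))
print("far end top",T(290,72,105),S(305,95,105))
print("ball t",T(525,152,114),"s",S(488,232,114))
print("bush",T(80,137,84),S(88,78,84))
print("holder",T(692,212,54),S(648,455,54))
E
```

```text
BL [489.86953765 126.98142455  55.        ]
BR [486.99417107 -50.91914247  55.        ]
FR [394.75385818 -49.25087868  55.        ]
FL [397.609241   128.34079278  55.        ]
s BR [483.67130753 -51.59256211  55.        ]
s FR [390.84652567 -51.50249586  55.        ]
s FL [395.85603823 126.35904565  55.        ]
s BL [490.41632244 125.44410962  55.        ]
mark line top [436.97600773  79.16976777 105.        ] [414.72502138  73.71663558 105.        ] [436.5220333   78.44098825 105.        ] [413.88814925  72.4673628  105.        ]
far end top [472.11714212  85.9234233  105.        ] [466.34490263  86.11342598 105.        ]
ball t [436.11295297 -18.6244222  114.        ] s [435.29014203 -18.72120968 114.        ]
bush [444.90883452 181.89237637  84.        ] [443.85829838 181.99680519  84.        ]
holder [419.1443356  -99.82980969  54.        ] [ 416.73417861 -100.93016706   54.        ]
```

```bash
cat >> h.py <<'E'
C=np.array([441.2,38.3]); YAW=np.radians(-1.4)
def box(x,y): return C+np.array([[np.cos(YAW),-np.sin(YAW)],[np.sin(YAW),np.cos(YAW)]])@[x,y]
def q(a): # tool x at world angle a (deg), pointing down
    f=np.radians(a)/2; return [np.cos(f),np.sin(f),0,0]
A0=13.5
E
python3 - <<'E'
from h import *
D=box(0,42);print(D,box(20,-58),box(20-28,-58))
for off in(0,180):
  for k in range(0,-121,-30):
    a=A0+off+k; j=bot.solve_ik([*D,75],q(a)); print(a,None if j is None else np.round(j,2))
print(bot.solve_ik([*box(-42,-58),102],q(-1.4)), bot.solve_ik([*box(20,-58),102],q(178.6)))
# overlay check: circle & bar
im=cv2.imread("pics/top0.png"); im=cv2.resize(im[165:245,235:395],None,fx=5,fy=5,interpolation=cv2.INTER_CUBIC)
s2=cv2.imread("pics/scene0.png"); s2=cv2.resize(s2[150:275,220:370],None,fx=5,fy=5,interpolation=cv2.INTER_CUBIC)
for n,I,o in(("top",im,(235,165)),("scene",s2,(220,150))):
  def L(pts,col):
    P=np.array([(proj(n,p)-o+.5)*5-.5 for p in pts]).round().astype(int); cv2.polylines(I,[P.reshape(-1,1,2)],True,col,1)
  th=np.linspace(0,2*np.pi,60)
  L([[*(D+34*np.array([np.cos(t),np.sin(t)])),69] for t in th],(0,255,0))
  a=np.radians(A0); e=np.array([np.cos(a),np.sin(a)]); w=np.array([-e[1],e[0]])
  L([[*(D+sx*32*e+sy*8*w),105] for sx,sy in((1,1),(1,-1),(-1,-1),(-1,1))],(0,0,255))
  L([[*box(48*sx,90*sy),55] for sx,sy in((1,1),(1,-1),(-1,-1),(-1,1))],(255,0,0))
  cv2.imwrite(f"pics/ov_{n}.png",I)
E
```

```text
[442.22615148  80.28746257] [459.77696346 -20.17132997] [431.78532175 -19.48722898]
13.5 [ 0.62  0.15 -0.67  0.   -0.75  1.19]
-16.5 [ 0.62  0.15 -0.67  0.   -0.75  0.66]
-46.5 [ 0.62  0.15 -0.67  0.   -0.75  0.14]
-76.5 [ 0.62  0.15 -0.67  0.   -0.75 -0.38]
-106.5 [ 0.62  0.15 -0.67  0.   -0.75 -0.91]
193.5 [ 0.62  0.15 -0.67  0.   -0.75 -1.96]
163.5 [ 0.62  0.15 -0.67 -0.   -0.75 -2.48]
133.5 [ 0.62  0.15 -0.67  0.   -0.75 -3.  ]
103.5 [ 0.62  0.15 -0.67  0.   -0.75  2.76]
73.5 [ 0.62  0.15 -0.67  0.   -0.75  2.23]
[ 0.45564585  0.02285248 -0.73958443  0.         -0.80835941  1.09071586] [ 0.38603192  0.13070914 -0.61699225  0.         -0.82309494 -1.98126286]
```

View pics/ov_top.png

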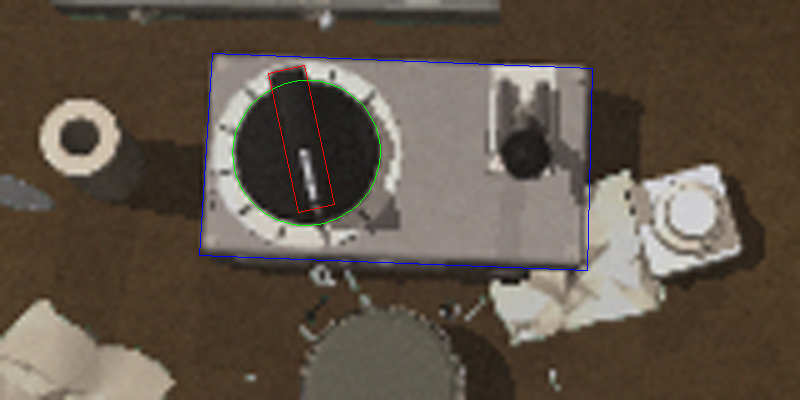

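View pics/ov_scene.png

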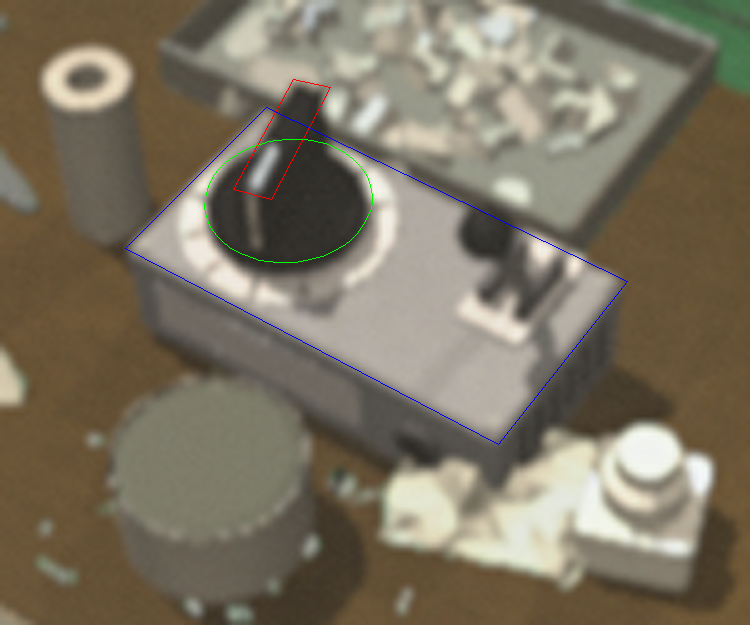

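```bash
python3 - <<'E'
from h import *
P=[441,80.2]
bot.move_ptp([*P,200],q(A0)); s=bot.read_state(); print(s['t'],s['tcp_pos'],s['eef_rot'],s['joint_pos'])
t=s['t']; bot.line_to([*P,195],30,q(A0-10)); s=bot.read_state();print(s['t']-t,s['tcp_pos'])
bot.line_to([*P,200],30,q(A0)); 
bot.move_gripper(50,30)
s=bot.read_state();print(s['t'],s['contact_force'],s['width'])
for n in("top","scene"):
    im=bot.camera(n); crop(f"pics/a_{n}.png",im,215,130,160,120,5)
E
```

```text
2.275 [441.24894263  80.75350393 200.0727209 ] [ 9.93045391e-01  1.17732069e-01  9.86696338e-05 -2.94207031e-05] [ 6.22856294e-01 -2.34938668e-03 -5.02426511e-01  5.00856860e-05
 -1.07051802e+00  1.18392753e+00]
0.3250000000000002 [441.05515463  80.63362837 194.89205971]
3.75 [-0.13890016 -0.13377443 -0.20594867] 49.947130029371856
```

View pics/a_scene.png

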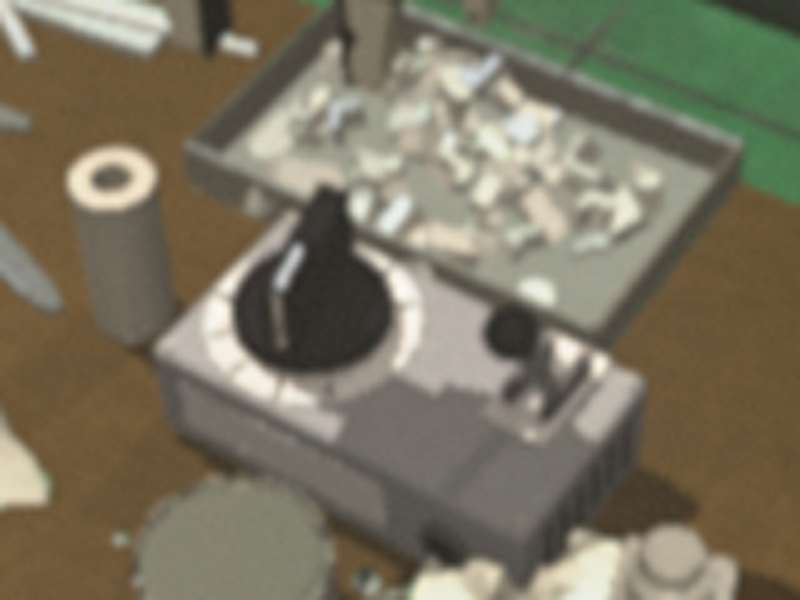

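View pics/a_top.png

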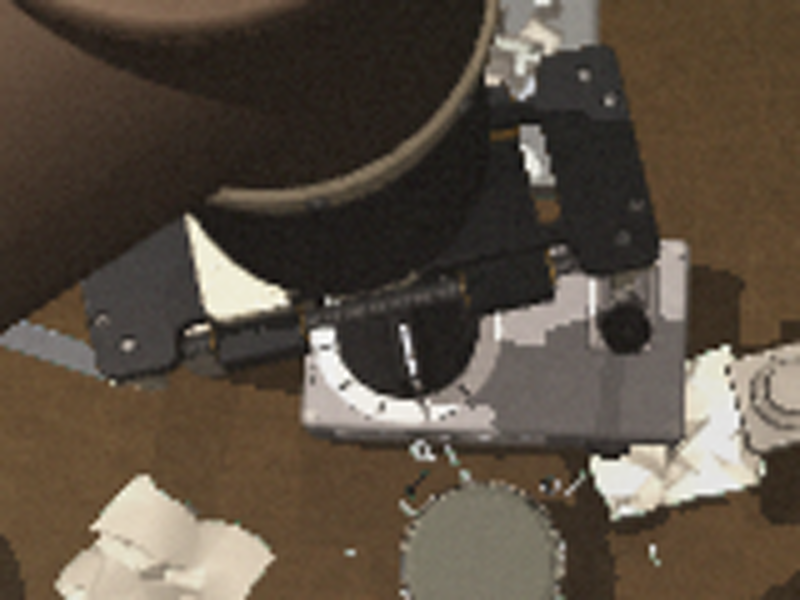

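```bash
python3 - <<'E'
from h import *
P=[441,80.2]
bot.line_to([*P,110],150); bot.line_to([*P,76],60)
s=bot.read_state();print(s['t'],s['tcp_pos'],s['contact_force'])
bot.move_gripper(10,30)
s=bot.read_state();print(s['t'],s['tcp_pos'],s['contact_force'],s['moment'],s['width'])
for n in("top","scene"):
    im=bot.camera(n); crop(f"pics/b_{n}.png",im,215,130,160,120,5)
E
```

```text
5.3167 [441.114986    80.2095191   75.98829106] [-0.23563651  0.9525565  -0.13426016]
5.9667 [441.01724933  80.26916835  76.08664644] [-1.02356315  0.86703594  1.36054911] [0.23369854 0.29960403 0.06957137] 15.955645253929566
```

View pics/b_scene.png

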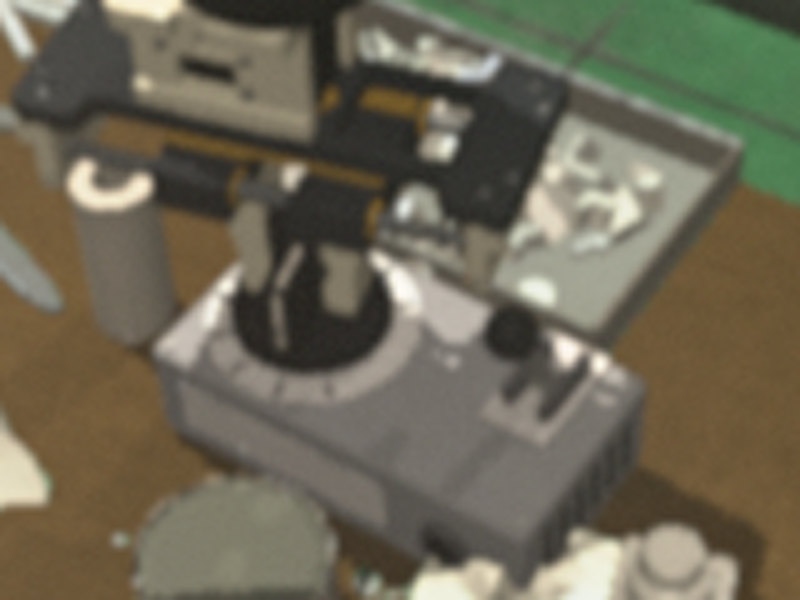

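```bash
python3 - <<'E'
from h import *
a=np.radians(A0-90)
for z in(125,142,155):
  for w in (-39,-15,15,39):
    e=np.array([np.cos(a),np.sin(a)]);f=np.array([-e[1],e[0]])
    p=np.array([441,80.2])+90*e+w*f
    print(z,w,(proj("scene",[*p,z])-(215,130)+.5)*5)
E
```

```text
125 -39 [492.43431662 329.5859211 ]
125 -15 [512.50270434 284.0300903 ]
125 15 [536.57534875 229.38447898]
125 39 [555.06961431 187.40195182]
142 -39 [492.36160553 298.31993981]
142 -15 [512.7488601  252.62636222]
142 15 [537.18808661 197.85117463]
142 39 [555.95221062 155.79548962]
155 -39 [492.30440124 273.7219326 ]
155 -15 [512.94241682 227.93304209]
155 15 [537.66958824 173.07167517]
155 39 [556.64543498 130.97058432]
```

```bash
python3 - <<'E'
from h import *
j0=bot.solve_ik([441,80.2,76],q(A0)); print(j0)
for k in range(1,5):
    j=np.array(j0); j[5]-=np.radians(30*k); bot.move_joints(list(j))
    s=bot.read_state();print(s['t'],np.round(s['tcp_pos'],1),np.round(s['contact_force'],1),np.round(s['moment'],2),s['width'],s['joint_pos'][5])
bot.pause(.3)
for n in("top","scene"):
    im=bot.camera(n); crop(f"pics/c_{n}.png",im,215,130,160,120,5)
E
```

```text
[ 0.62206391  0.14947473 -0.67271457  0.         -0.74860703  1.18435187]
6.6333 [441.1  80.9  76.1] [-2.5  4.7  2. ] [ 1.72  1.02 -0.01] 15.779952084072683 0.6603032969141924
7.2 [441.4  81.4  76.1] [-1.4  6.5  0.8] [2.48 0.88 0.  ] 15.985562491883217 0.136660433926514
7.7667 [441.9  81.7  76.1] [ 0.1  6.5 -1. ] [ 2.7  -0.04  0.1 ] 15.667193161978163 -0.3869241672864273
8.3333 [442.5  81.7  76.2] [ 3.8  5.1 -6.4] [ 2.04 -1.34  0.05] 16.014566769832616 -0.9104893879184645
```

View pics/c_scene.png

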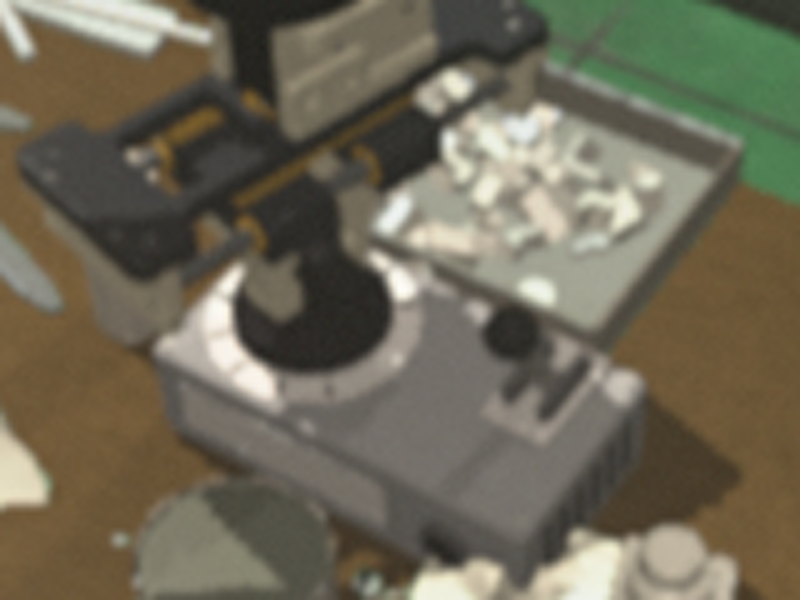

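View pics/c_top.png

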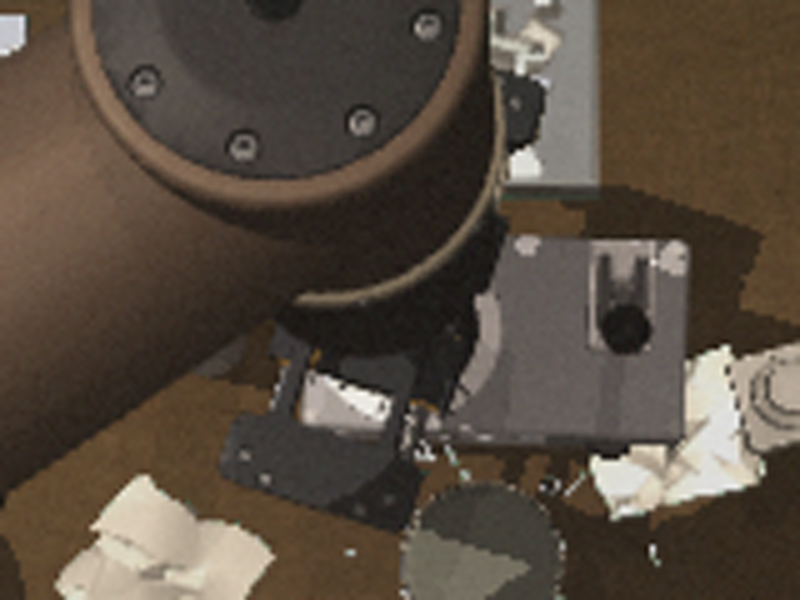

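```bash
python3 - <<'E'
from h import *
bot.move_gripper(46)
p=bot.read_state()['tcp_pos']
bot.line_to([442,80.7,125],100); bot.line_to([442,80.7,190],200)
bot.move_gripper(0,20)
bot.move_ptp([*box(-55,-58),180],q(-1.4))
s=bot.read_state();print(s['t'],s['tcp_pos'],s['contact_force'],s['width'])
for n in("top","scene"):
    im=bot.camera(n); crop(f"pics/d_{n}.png",im,215,130,160,120,5)
E
```

```text
13.2167 [384.93433844 -18.24903128 180.04472328] [ 0.06331172 -0.28400307 -1.19909301] 0.4873957356353371
```

View pics/d_scene.png

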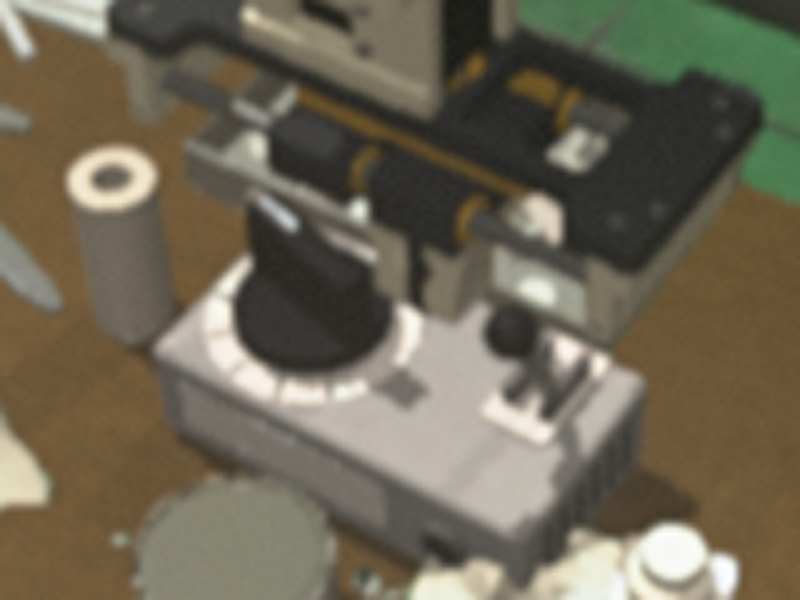

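View pics/d_top.png

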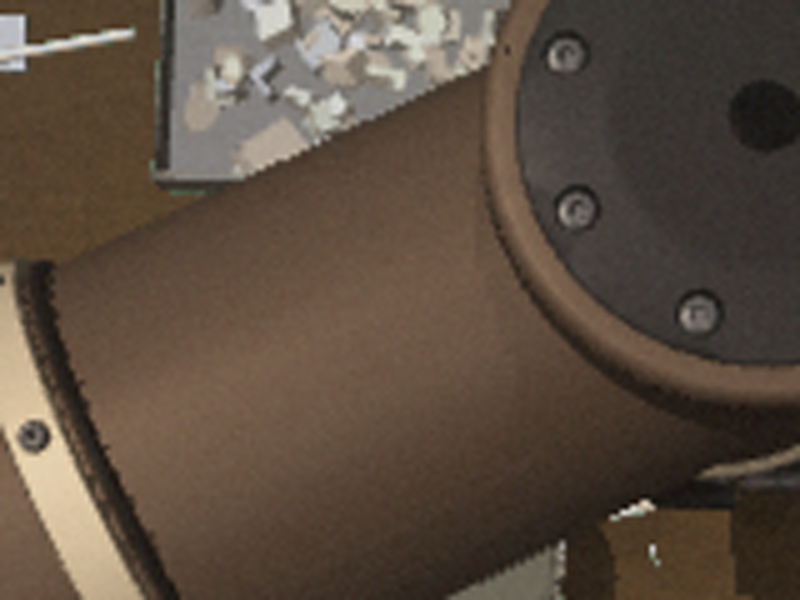

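```bash
python3 - <<'E'
from h import *
S=lambda u,v,z: back("scene",215+(u+.5)/5-.5,130+(v+.5)/5-.5,z)
a,b=S(258,202,105),S(296,228,105); print(a,b,np.degrees(np.arctan2(*(a-b)[[1,0]])))
m0=S(274,288,105); c=S(296,246,105);print(m0,c,np.degrees(np.arctan2(*(m0-c)[[1,0]])),np.linalg.norm(a-m0))
E
```

```text
[447.96853637 108.38326693 105.        ] [444.05233765  87.08504541 105.        ] 79.58114966514586
[413.12606997  75.70367592 105.        ] [435.97159206  81.40472187 105.        ] -165.9881532624795 47.76979310792386
```

```bash
python3 - <<'E'
from h import *
bot.line_to([*box(-55,-58),102],120)
for x in(-20,0,15,25,29,32,34,36):
    bot.line_to([*box(x,-58),102],60 if x<20 else 25)
    s=bot.read_state();f=s['contact_force'];print(s['t'],x,np.round(s['tcp_pos'],1),np.round(f,1))
    if x>20 and f[0]<-12: break
bot.pause(.3)
im=bot.camera("scene"); crop("pics/e_scene.png",im,215,130,160,120,5)
E
```

```text
14.85 -20 [419.8 -19.3 101.8] [-0.3 -1.8 -0.6]
15.3333 0 [440.3 -19.7 101.9] [-0.3  0.8  0. ]
15.7333 15 [455.3 -20.  101.9] [-0.6  0.2  0.1]
16.2833 25 [465.  -20.3 102. ] [ 0.9  0.1 -0. ]
16.5917 29 [467.5 -20.6 101.7] [-6.   2.1  2.9]
16.8583 32 [467.8 -20.9 101.3] [-15.9   6.6  10.8]
```

View pics/e_scene.png

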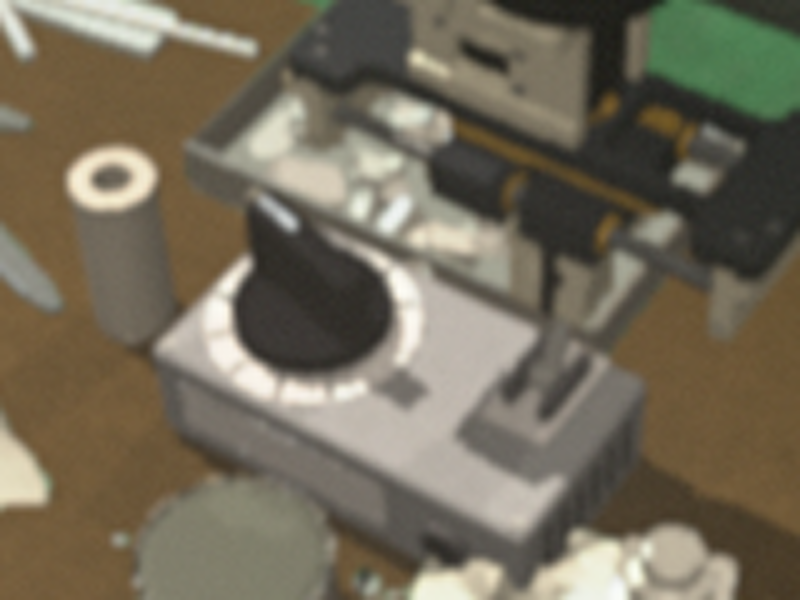

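```bash
python3 - <<'E'
from h import *
bot.line_to([*box(-30,-58),104],100); bot.line_to([*box(-40,-58),220],200)
bot.move_ptp([420,-330,300],q(-40)); bot.pause(.3)
s=bot.read_state();print(s['t'],s['tcp_pos'],s['contact_force'])
for n in("top","scene"):
    im=bot.camera(n); crop(f"pics/f_{n}.png",im,235 if n=="top" else 215,165 if n=="top" else 130,160,120 if n=="scene" else 80,5)
E
```

```text
20.2333 [ 420.30108074 -329.20789142  300.12226367] [-0.50620977 -0.65773242  0.84448559]
```

View pics/f_scene.png

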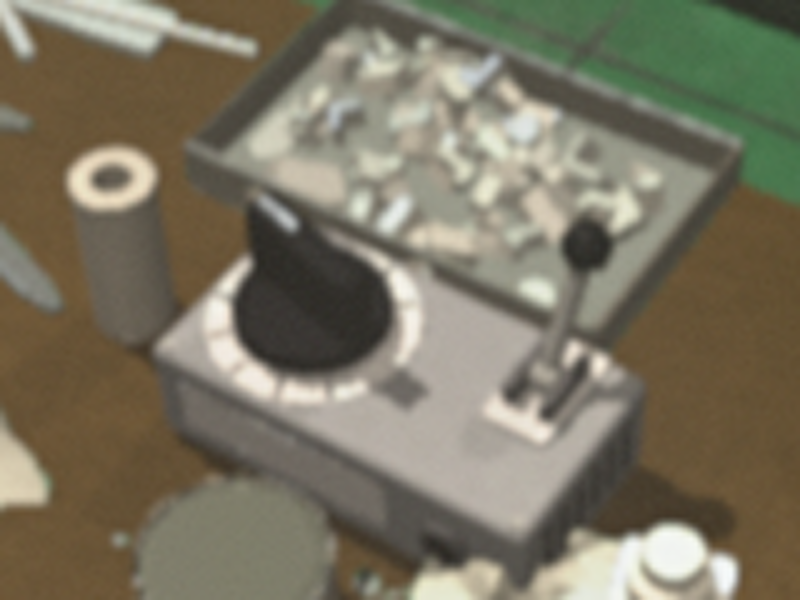

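View pics/f_top.png

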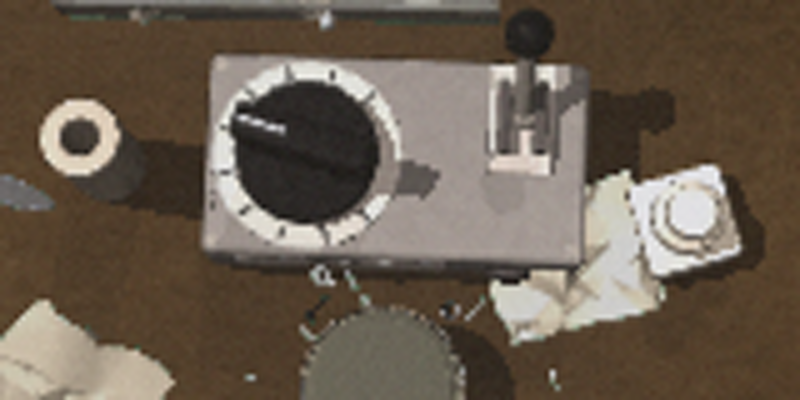

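```bash
python3 - <<'E'
from h import *
T=lambda u,v,z: back("top",235+(u+.5)/5-.5,165+(v+.5)/5-.5,z)
a,b=T(238,117,105),T(285,129,105);print(a,b,np.degrees(np.arctan2(*(a-b)[[1,0]])))
print(T(529,33,114), np.array(T(529,33,114))[0]-box(20,-58)[0])
bot.close_job()
E
```

```text
[451.35659153 108.37800657 105.        ] [446.28520964  87.39784885 105.        ] 76.41097159331437
[489.57138111 -19.98356474 114.        ] 29.794417643038628
the job is handed in; nothing more can be done
```

I turned the dial four clicks clockwise first, then pushed the toggle lever back until it reached its stop. After that I moved the arm clear and handed the job in at about 20 s. No verdict was reported.

- **Dial:** I gripped the bar (15.96 mm between the fingers) and turned it 120° with the last joint. In the top picture the white line went from about -166° to about 76°, a turn of about 118°. The scene picture, taken before the lever push, gave only about 114° and a pointer shift of 47.8 mm, just under the 48.5 mm limit. I put that down to reading the picture to about 1 pixel (roughly 2 mm). The four-click position is the only click near either reading.
- **Lever:** the push force rose to 16 N at the expected stop. The ball now sits about 30 mm behind the pivot, where 28 mm is fully over, and it stayed there after I backed off.
- **Other parts:** the steel bush and the electrode holder show at the same pixels as at the start. The arm ended clear of everything, with contact force near zero.

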